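Fetch the oil can from the latched finishing cupboard

ROBOT

A 6-joint arm with a two-finger parallel gripper is mounted at the origin on the work surface. World frame = base frame: x ahead of the robot, y to its left, z up, the work surface at z = 0. Lengths are in m, angles in rad, forces in N, time in s.
With the tool pointing down it reaches from about 0.275 to 0.75 m from the base axis. Payload 10.2 kg.
Tool frame: the origin (TCP) lies midway between the tips of the shut fingers; the grasp point (between the pads) lies ctrl.grip_depth behind it (ctrl.grip_depth is the distance from the TCP to the grasp point, in m); z points along the fingers, y is the line along which they close (so a half turn about z gives the same grasp; the last joint's range is limited). The gripper opens to 85 mm and grips with 20 to 120 N. Pads are 22 mm wide; open, the fingers measure 114 mm over their backs; the gripper's body (76 mm by 85 mm) begins 54 mm behind the grasp point. The pads swing forward as they close: fully open they stand 13 mm farther back than shut.
Start: joints at [0.924, 0.313, 1.498, -0, 1.331, -0.223], TCP at [0.216, 0.479, 0.231] pointing down, gripper open.
Joint ranges: [-2.94, 2.94], [-0.97, 2.17], [0.19, 2.56], [-1.23, 4.37], [0.02, 3.11], [-2.88, 2.88]. Speed limits (rad/s): [2.39, 2.39, 3.01, 3.14, 3.14, 3.14].

INTERFACE

Orientations are given as a rotation vector (axis times angle).
In Python, from workcell import ctrl, imaging gives the robot as it stands.
- The arm moves only by the tool carry_out, never from a script. Its argument "targets" is a list that holds one entry, the list of rows, each a list of 5 numbers: the shift along the world's x, y, z in mm, then the turn about the world's z in rad, then the opening, from 0 (shut) to 1 (fully open). A call has 1 to 5 rows; each row is the pose to reach, as a shift and turn from the pose commanded when the call began; what a row does not reach only later rows make up. A row lasts 1/8 s, in which the tool goes at most 62.5 mm and 10.7 degrees, less where a joint would pass 70% of its speed; a pose out of reach is approached as far as the arm can. A call with a gripper value outside its range is refused whole. The fingers move at their own pace and stop on an object; "squeeze" is the grip in N (left out, the last holds). Time passes only in rows, so rows that repeat a pose let the fingers close. It gives the time, the measured TCP pose, the force, the opening and the grip force at its end, in the units of the state.
- ctrl.state(): the state, without advancing time (a new reading comes with each control period).
- imaging.grab_frame(name): name is "side" or "top" or "wrist"; returns the picture (400x640x3 uint8, red, green, blue); there is no depth.
- imaging.camera_model(name): a dict with "camera_matrix" (3x3 intrinsics, pixels), "R" (3x3) and "t" (3): a world point X has camera coordinates R X + t; the wrist camera has in their place "hand_eye" (4x4, takes a point from camera to tool coordinates, whose origin is the TCP and whose axes are the flange's). Camera axes: x right, y down, z forward; pixel columns grow to the right and rows downward; lengths in m; the calibration is good to about 2 mm. A picture is of the moment at which its call begins: read the wrist's pose just before it. camera_model takes no time and is no camera call.
- ctrl.job_done(): hands the job in; it is judged then, once.
The state is a dict: "time": time; "qpos": joint angles; "qd": joint speeds; "tau": joint torques, N m; "tcp_pos": TCP position; "tool_rot": TCP orientation; "force": force on the tool from outside, world axes, zero at the start; "moment": the same for the moment, N m; "grip_width": finger opening in m; "finger_force": force on a finger pad.
Only numpy, scipy, OpenCV 4.12 (cv2) and the standard library are available. Lean on these libraries where they do the work, as an engineer would, in place of code of your own. Each camera call takes 0.05 s, during which the arm holds its last target. There are 200 camera calls.

TASK

Fetch the green oil can out of the finishing cupboard on the turner's bench and stand it upright, wholly on the round cork mat. The cupboard door is held by a hidden safety catch: reach over the door's top edge, hold the yellow catch pad behind it pressed down while you pull the door towards you, then swing the door wide open and leave it open. Set the can down rather than dropping it, and leave the red can, the bowl, the gouge and the turned finial standing or lying where they are.

Things in the scene. Friction and masses are not known exactly. Their poses are not given: they have to be found in the camera images.
- cupboard: Fixed wooden cupboard, no handle, 330 wide, 170 deep, 308 high. Origin: middle of its front, on the bench; x points into it (away from the robot), y to its left, z up. Inside: y -150 to 150, x 15 to 162, floor at z 15. Side walls 175 high for x 0 to 60, full height behind. Clear back. Clear top board, underside z 300, covers x 55 to 170: over the door or at a can the tool must lean back to the robot.
- strike (a point): Middle of the steel strike on the inside of the right wall, 8 (cupboard x) by 14 (y) by 24 (z), at cupboard x 50, y -143, z 169. The catch nib hooks behind it. Axes as the cupboard.
- door (a joint): Door angle (rad): 0 closed, grows as it swings out to the robot, stop at 1.8. Dark panel 15 thick (cupboard x 0 to 15 when closed), 298 wide, z 18 to 170; above it a gap of 130 up to the top board. Turns about the vertical axis at cupboard x 0, y 150 (left end), stays where left (friction about 0.12 Nm). Held by the catch it opens only about 0.02.
- door_hinge (a point): On the door's hinge axis, at the door's top edge (z 170), left end, front face. Turns with the door: its y axis points from the free end to the hinge, its x axis from the front face to the back face.
- door_edge (a point): Top edge of the door, mid-thickness, 2 mm from its free (right) end, 296 from the hinge axis.
- catch_pad (a point): Middle of the top of the yellow catch pad, a level plate 52 (door x) by 92 (door y), 6 thick, on a spring guide behind the door, moving with it. At rest 15 below the door's top edge; its middle is 29 behind the door's back face and 250 from the hinge axis. Axes as door_hinge. A nib 14 wide, 12 high at its right rear corner hooks behind the strike.
- catch (a joint): How far the catch pad is pressed down (m): 0 at rest, stop at 0.016. Takes about 2 N to start and 7 N at the stop. The nib is clear of the strike from 0.010 on; hold it there until the door has opened by about 0.1 rad. It springs back up when released.
- green_can: Green rectangular oil can, 50 x 50 x 112 high with a black screw cap (24 across, 18 high) on top, about 0.3 kg, standing on the cupboard floor. Origin: middle of its underside; z up, its x and y are square to its sides.
- red_can: Red can of the same size, standing beside it in the cupboard: not wanted. The two may have changed places. Origin: middle of its underside.
- mat: Round cork mat, fixed on the bench, 160 across, 4 thick. Origin: middle of its underside, on the bench.
- bowl: Pale wooden bowl, 110 across, 50 high; bystander. Origin: middle of its underside.
- gouge: Turning gouge lying on the bench, 245 long, 30 thick, dark handle; bystander. Origin: below its middle; x along it towards the steel blade.
- finial: Turned wooden finial standing upright, 52 across, 106 high; bystander. Origin: middle of its underside.

How it is judged:
On the way, in this order (a step that is already met when the one before it is completed fails the run):
1. the catch is pressed in by at least 9 mm while the door is still shut (under 0.1 rad) (value of joint catch above 0.009 m and value of joint door below 0.1 rad), for 0.1 s.
2. the door is swung wide open, past 0.9 rad, the green can still in the cupboard (value of joint door above 0.9 rad and x of green_can in the frame of cupboard above 0.05 m), for 0.2 s.
At the end, for the whole second after the job is handed in: The green can stands upright (within 0.1 rad) at rest on the cork mat, its middle within 46 mm of the mat's middle; the door is left open by more than 0.7 rad; the red can stands upright in the cupboard (horizontal distance between green_can and mat below 0.046 m and height (world z) of green_can between 0.001 and 0.008 m and angle between each of green_can, red_can's own z axis and vertical below 0.1 rad and linear speed of green_can below 0.02 m/s and value of joint door above 0.7 rad and x of red_can in the frame of cupboard above 0.04 m); the robot touches nothing.
It fails at once if the red can is shifted by more than 40 mm or tipped (distance of red_can from where it was at the start of the episode above 0.04 m or angle between red_can's own z axis and vertical above 0.5 rad).
It fails at once if the green can is knocked over (tilted more than 0.8 rad) (angle between green_can's own z axis and vertical above 0.8 rad).
It fails at once if the green can is dropped or flung: faster than 0.5 m/s without the fingers on it (linear speed of green_can above 0.5 m/s and contact force between the fingers and green_can below 0.2 N).
It fails at once if the bowl, gouge or finial is shifted by more than 40 mm (distance of any of bowl, gouge, finial from where it was at the start of the episode above 0.04 m).
It also fails if it takes over 69 s, if anything falls off the work surface, if the arm or the gripper's body presses on something with over 40 N, if the wrist force passes 120 N, or if a joint passes its speed limit or range.

## Working session

There is one attempt and no reset: what is moved stays moved. The work goes in short steps, Python scripts to look and compute and a tool call to move; the robot and the scene stay as the last step left them, time stands still between calls to the robot, and variables do not carry over. Pictures are saved under pics/ and viewed, at most 13 in all, crops included, and the job is handed in when it is done.

Besides the shell and the picture viewer there is one more tool, called after ">>>" as name([rows], argument=value, ...), one row to a line, values as JSON. carry_out: Moves the arm, as the interface text tells. Its arguments: {"type":"object","properties":{"targets":{"type":"array"},"squeeze":{"type":"number"}},"required":["targets"]}

```bash
ls; mkdir -p pics
python3 - <<'E'
from workcell import ctrl, imaging
import cv2
s=ctrl.state()
print(s, ctrl.grip_depth)
for n in("side","top"):
    im=imaging.grab_frame(n); cv2.imwrite(f"pics/{n}0.png",im[:,:,::-1]); m=imaging.camera_model(n); print(n,m)
print(imaging.camera_model("wrist"))
E
```

```text
pics
{'time': 0.0, 'qpos': array([ 9.23604989e-01,  3.13466462e-01,  1.49845343e+00,  3.70514527e-06,
        1.33101115e+00, -2.23436399e-01]), 'qd': array([ 6.41843807e-04,  6.13501583e-04,  1.85312117e-03, -4.79516405e-04,
       -2.11332993e-03,  9.58008960e-05]), 'tau': array([ 2.39115097e-04, -4.12262857e+01, -2.59746569e+01, -2.10479520e-04,
        4.18774463e-03, -1.16462087e-05]), 'tcp_pos': array([0.21573637, 0.478335  , 0.23072051]), 'tool_rot': array([-6.60545456e-01, -3.07078396e+00,  1.90353196e-03]), 'force': array([ 0.07233223, -1.56455888,  0.16363503]), 'moment': array([ 0.02465699, -0.02540999,  0.007367  ]), 'finger_force': 0.0, 'grip_width': 0.08559154204283367} 0.0187
side {'camera_matrix': array([[412.19556797,   0.        , 314.78715576],
       [  0.        , 412.19556797, 200.64561334],
       [  0.        ,   0.        ,   1.        ]]), 'R': array([[ 0.88461881, -0.4661346 ,  0.01296536],
       [-0.35231692, -0.68631609, -0.63627275],
       [ 0.30548708,  0.55829093, -0.77135522]]), 't': array([-0.52093443,  0.20538666,  1.12333898])}
top {'camera_matri
[... 189 characters left out ...]
996668 ,  0.02573279],
       [-0.99284846, -0.00508405, -0.11927316],
       [ 0.11936425, -0.02530692, -0.99252795]]), 't': array([-0.10595795,  0.52798581,  1.29622661])}
{'camera_matrix': array([[293.55799283,   0.        , 319.54852132],
       [  0.        , 293.55799283, 200.10733199],
       [  0.        ,   0.        ,   1.        ]]), 'hand_eye': array([[ 7.26617693e-04, -9.53266273e-01, -3.02130577e-01,
         7.60078571e-02],
       [ 9.99999718e-01,  6.35218120e-04,  4.00772011e-04,
         2.60533019e-04],
       [-1.90123624e-04, -3.02130783e-01,  9.53266465e-01,
        -1.41799583e-01],
       [ 0.00000000e+00,  0.00000000e+00,  0.00000000e+00,
         1.00000000e+00]])}
```

View pics/side0.png

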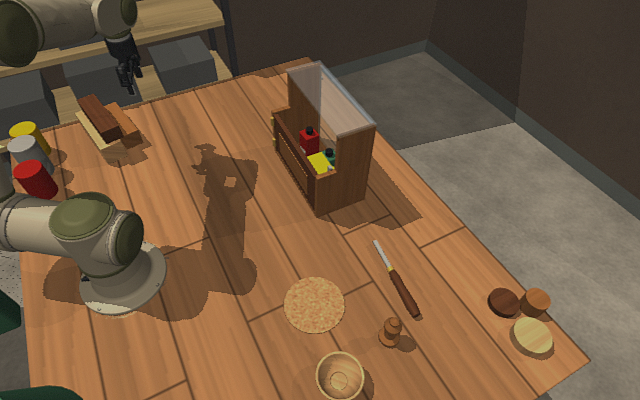

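View pics/top0.png

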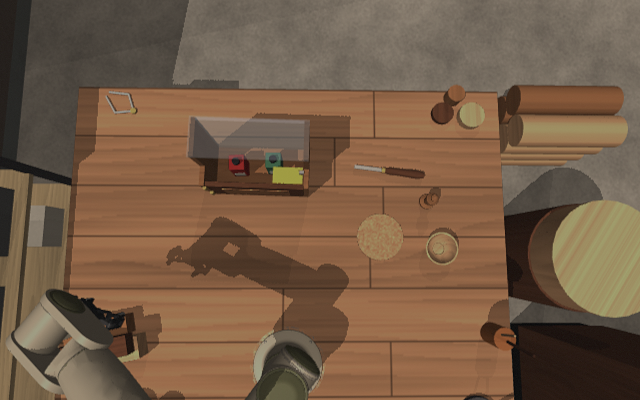

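The side view shows the cupboard at about (320,140), with the yellow pad at (318,162) and the green can behind it. The mat is at (314,305). In the top view the pad is at (287,175), the green cap at (273,155), the red can at (237,163) and the mat at (380,237). Next I'll measure these.

```bash
cat > h.py <<'E'
import numpy as np, cv2
from workcell import ctrl, imaging
def ray(n,px):
    m=imaging.camera_model(n);K,R,t=m["camera_matrix"],m["R"],m["t"]
    d=R.T@np.linalg.solve(K,[px[0],px[1],1.]);return -R.T@t,d/np.linalg.norm(d)
def onplane(n,px,z):
    c,d=ray(n,px);return c+d*(z-c[2])/d[2]
def tri(pa,pb,na="side",nb="top"):
    a,u=ray(na,pa);b,v=ray(nb,pb)
    s=np.linalg.lstsq(np.c_[u,-v],b-a,rcond=None)[0]
    p,q=a+s[0]*u,b+s[1]*v;return (p+q)/2,np.linalg.norm(p-q)
def mask(im,lo,hi):
    return cv2.inRange(cv2.cvtColor(im,cv2.COLOR_RGB2HSV),lo,hi)
def blobs(m,amin=15):
    n,l,s,c=cv2.connectedComponentsWithStats(m)
    return [(s[i,4],c[i].round(1),s[i,:4]) for i in range(1,n) if s[i,4]>=amin],l
def proj(n,X):
    m=imaging.camera_model(n);p=m["camera_matrix"]@(m["R"]@X+m["t"]);return p[:2]/p[2]
E
python3 - <<'E'
from h import *
for n in("side","top"):
    im=cv2.imread(f"pics/{n}0.png")[:,:,::-1].copy()
    roi=np.zeros(im.shape[:2],np.uint8)
    x0,y0,x1,y1=(250,50,400,220) if n=="side" else (180,110,320,205)
    roi[y0:y1,x0:x1]=255
    for c,lo,hi in(("yel",(22,120,100),(34,255,255)),("grn",(65,70,30),(95,255,255)),("red",(172,150,60),(180,255,255)),("red0",(0,180,60),(4,255,255)),("blk",(0,0,0),(180,255,35))):
        m=mask(im,lo,hi)&roi; b,_=blobs(m,8)
        print(n,c,b[:5])
        if c=="yel":
            r=cv2.minAreaRect(cv2.findNonZero(m)); print(r, [onplane(n,p,.155).round(4) for p in cv2.boxPoints(r)])
    cv2.imwrite(f"pics/{n}0c.png",cv2.resize(cv2.imread(f"pics/{n}0.png")[y0:y1,x0:x1],None,fx=4,fy=4,interpolation=cv2.INTER_CUBIC)[:600,:800])
    print(n)
im=cv2.imread("pics/top0.png")
print([onplane("top",p,.004) for p in((380,237),)],onplane("side",(314,305),.004))
E
```

```text
side yel [(np.int32(327), array([319.2, 162.4]), array([307, 152,  28,  22], dtype=int32))]
((320.26922607421875, 162.15383911132812), (24.961509704589844, 17.47305679321289), 56.3099365234375) [array([0.5814, 0.0449, 0.155 ]), array([0.6389, 0.0618, 0.155 ]), array([ 0.6333, -0.0322,  0.155 ]), array([ 0.5784, -0.0464,  0.155 ])]
side grn [(np.int32(67), array([330.5, 157.1]), array([323, 149,  12,  17], dtype=int32))]
side red [(np.int32(13), array([316.8, 149.8]), array([315, 147,   4,   6], dtype=int32)), (np.int32(17), array([309.4, 152.9]), array([306, 150,   8,   6], dtype=int32))]
side red0 [(np.int32(307), array([308.6, 140.1]), array([299, 129,  20,  25], dtype=int32))]
side blk [(np.int32(37), array([309.5, 130.5]), array([307, 127,   6,   8], dtype=int32)), (np.int32(48), array([328.9, 152.5]), array([326, 149,   7,   8], dtype=int32))]
side
top yel [(np.int32(488), array([286.9, 175. ]), array([272, 167,  31,  17], dtype=int32))]
((253.0890655517578, 178.39109802246094), (18.70669937133789, 99.60322570800781), 84.2894058227539) [array([0.6047, 0.2583, 0.155 ]), array([ 0.6382, -0.0459,  0.155 ]), array([ 0.5796, -0.052 ,  0.155 ]), array([0.5469, 0.2505, 0.155 ])]
top grn [(np.int32(99), array([272.1, 164.3]), array([266, 160,  16,  12], dtype=int32))]
top red []
top red0 [(np.int32(133), array([236.5, 166.2]), array([229, 159,  18,  15], dtype=int32))]
top blk [(np.int32(26), array([235.6, 161.5]), array([232, 160,   8,   5], dtype=int32)), (np.int32(10), array([281.5, 163. ]), array([281, 161,   2,   5], dtype=int32))]
top
[array([ 0.41888292, -0.31333393,  0.004     ])] [ 0.42015377 -0.31570026  0.004     ]
```

View pics/top0c.png

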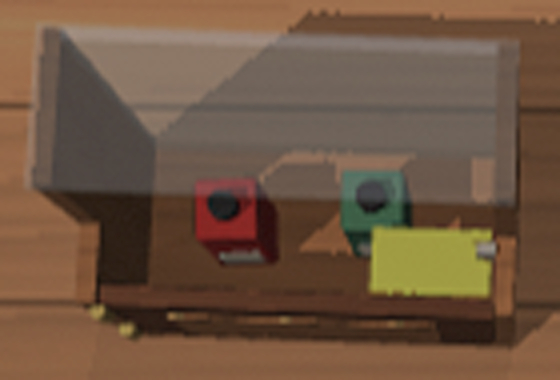

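View pics/side0c.png

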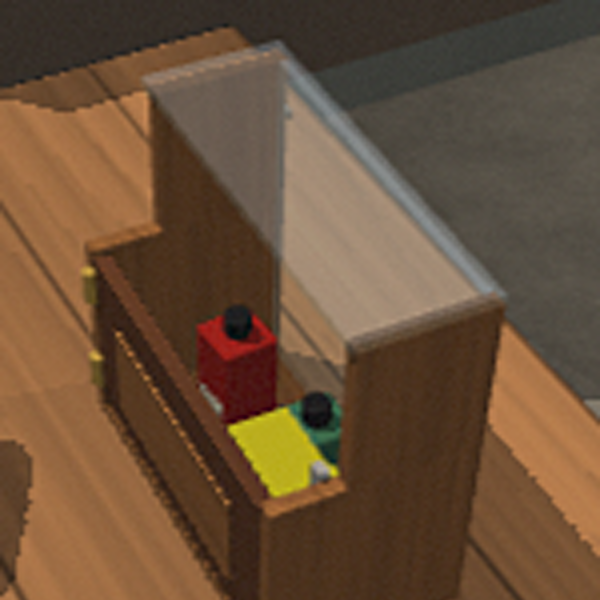

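The crops show the pad corners clearly in both views. The caps are at top (273.2,159.2) for green and (236,161) for red, and at side (329.2,151.2) and (309.2,130.5).

Run:
```python
from h import *
T=lambda x,y:(180+(x-1.5)/4,110+(y-1.5)/4); S=lambda x,y:(250+(x-1.5)/4,50+(y-1.5)/4)
print("green cap",tri(S(317,408),T(373,197)),"red cap",tri(S(237,324),T(224,204)))
P=[onplane("top",T(*p),.155)[:2] for p in((371,229),(492,231),(491,297),(370,293))]
print("pad",np.round(P,4),np.mean(P,0))
P=[onplane("side",S(*p),.155)[:2] for p in((230,425),(284,404),(342,478),(275,497))]
print("padS",np.round(P,4))
B=[onplane("top",T(*p),.308)[:2] for p in((36,188),(515,206))]
print("board front",B,"yaw",np.arctan2(*(B[0]-B[1])[::-1])-np.pi/2)
B=[onplane("side",S(*p),.308)[:2] for p in((147,80),(347,355))]
print("board front S",B,"yaw",np.arctan2(*(B[0]-B[1])[::-1])-np.pi/2)
B=[onplane("side",S(*p),.175)[:2] for p in((88,247),(266,512))]
print("side wall fronts S",B,"yaw",np.arctan2(*(B[0]-B[1])[::-1])-np.pi/2)
for n in("top","side"):
    im=cv2.imread(f"pics/{n}0.png")[:,:,::-1].copy()
    pix=[(x,y) for x,y in ([(380,237)] if n=="top" else [(314,305)])]
    hsv=cv2.cvtColor(im,cv2.COLOR_RGB2HSV); print(n,"mat hsv",hsv[pix[0][1],pix[0][0]])
```

```text
green cap (array([0.65768043, 0.04472081, 0.141935  ]), np.float64(0.001050816651073522)) red cap (array([0.65154499, 0.16212684, 0.136394  ]), np.float64(0.0007880503880632355))
pad [[ 0.6288  0.0448]
 [ 0.6279 -0.0488]
 [ 0.5761 -0.0484]
 [ 0.5786  0.0447]] [ 0.60283625 -0.00189759]
padS [[ 0.5856  0.0462]
 [ 0.6314  0.0478]
 [ 0.6322 -0.038 ]
 [ 0.5809 -0.0326]]
board front [array([0.62207098, 0.25538441]), array([ 0.61228676, -0.06697736])] yaw -0.030342362928245104
board front S [array([0.62528151, 0.25819027]), array([ 0.60790081, -0.07125201])] yaw -0.0527090855871597
side wall fronts S [array([0.56754361, 0.25766194]), array([ 0.55958876, -0.0585653 ])] yaw -0.025150171831883616
top mat hsv [ 23  98 158]
side mat hsv [ 17 137 186]
```

>>> carry_out([
  [[50,-60,60,-0.18,1],[100,-120,120,-0.36,1],[130,-180,180,-0.5,1],[130,-240,200,-0.6,1],[130,-280,200,-0.6,1]],
])

```text
time: 0.72
tcp_pos: [0.334, 0.2545, 0.4071]
tool_rot: [1.54, 2.738, 0.001]
force: [1.4, -0.7, 0.1]
grip_width: 0.0857
finger_force: 0.0
```

>>> carry_out([
  [[60,0,0,0,1],[120,0,0,0,1],[180,0,0,0,1],[240,0,0,0,1],[300,0,0,0,1]],
])

```text
time: 1.35
tcp_pos: [0.6225, 0.2561, 0.4065]
tool_rot: [-1.539, -2.737, 0.002]
force: [0.2, 1.1, 0.8]
grip_width: 0.0856
finger_force: 0.0
```

>>> carry_out([
  [[60,0,0,0,1],[120,0,0,0,1],[180,0,0,0,1],[240,0,0,0,1],[240,0,0,0,1]],
])

```text
time: 1.98
tcp_pos: [0.7139, 0.2212, 0.3436]
tool_rot: [1.526, 2.716, 0.042]
force: [-0.1, 1.0, 0.3]
grip_width: 0.0854
finger_force: 0.0
```

Run:
```python
from h import *
from scipy.spatial.transform import Rotation as Ro
s=ctrl.state(); print(s["time"],s["qpos"],s["tcp_pos"]);print(Ro.from_rotvec(s["tool_rot"]).as_matrix().round(3))
print([a for a in dir(ctrl) if a[0]!="_"])
```

```text
1.975 [ 0.14230358  0.93575277  0.18703049  0.00624736  1.98145319 -0.40207418] [0.71387029 0.22124245 0.34357944]
[[-0.52   0.853  0.036]
 [ 0.854  0.52   0.011]
 [-0.009  0.037 -0.999]]
['IKError', 'grip_depth', 'job_done', 'state']
```

>>> carry_out([
  [[-40,0,60,0,1],[-100,0,60,0,1],[-160,0,60,0,1],[-200,0,60,0,1],[-200,0,60,0,1]],
])

```text
time: 2.6
tcp_pos: [0.5097, 0.2218, 0.4047]
tool_rot: [1.524, 2.717, 0.043]
force: [0.6, -0.7, 0.7]
grip_width: 0.0853
finger_force: 0.0
```

Run:
```python
from h import *
from scipy.spatial.transform import Rotation as Ro
s=ctrl.state(); print(s["time"],s["qpos"],s["tcp_pos"]);print(Ro.from_rotvec(s["tool_rot"]).as_matrix().round(3))
```

```text
2.6 [ 0.19787548  0.31615565  1.05299562  0.00404469  1.73464396 -0.3501309 ] [0.5096983  0.22184773 0.4047335 ]
[[-0.521  0.853  0.036]
 [ 0.853  0.521  0.011]
 [-0.009  0.037 -0.999]]
```

The tilt built up by pushing past the reach limit stays in the commanded pose. So I'll turn first, then build the lean towards the cupboard that way.

>>> carry_out([
  [[0,-40,20,0.18,1],[0,-80,40,0.36,1],[0,-120,60,0.54,1],[0,-160,80,0.72,1],[0,-190,100,0.9,1]],
])

```text
time: 3.22
tcp_pos: [0.513, 0.0303, 0.5049]
tool_rot: [0.185, 3.122, 0.054]
force: [-0.3, 0.7, 0.5]
grip_width: 0.0853
finger_force: 0.0
```

>>> carry_out([
  [[60,0,0,0.1,1],[120,0,0,0.1,1],[600,0,0,0.1,1],[1000,0,0,0.1,1]],
])

```text
time: 3.72
tcp_pos: [0.6763, 0.0292, 0.4503]
tool_rot: [0.038, 3.112, 0.059]
force: [-0.3, 0.1, -0.1]
grip_width: 0.0855
finger_force: 0.0
```

>>> carry_out([
  [[1000,0,300,0,1],[1000,0,300,0,1],[1000,0,300,0,1]],
])

```text
time: 4.1
tcp_pos: [0.7142, 0.026, 0.413]
tool_rot: [0.038, 3.07, 0.06]
force: [-0.4, -0.6, 0.9]
grip_width: 0.0857
finger_force: 0.0
```

```bash
cat >> h.py <<'E'
from scipy.spatial.transform import Rotation as Ro
def st():
    s=ctrl.state(); R=Ro.from_rotvec(s["tool_rot"]).as_matrix()
    print(s["time"],s["qpos"].round(3),s["tcp_pos"].round(4),"w",round(s["grip_width"],4),"ff",s["finger_force"],"F",s["force"].round(1)); print("z",R[:,2].round(3),"y",R[:,1].round(3)); return s,R
E
python3 -c "
from h import *; st()"
```

```text
4.1 [-0.144  0.839  0.187  0.054  2.05  -1.664] [0.7142 0.026  0.413 ] w 0.0857 ff 0.0 F [-0.4 -0.6  0.9]
z [ 0.071  0.038 -0.997] y [0.023 0.999 0.04 ]
```

>>> carry_out([
  [[1000,0,900,0,1]],
])

```text
time: 4.22
tcp_pos: [0.716, 0.0249, 0.4215]
tool_rot: [0.039, 3.042, 0.063]
force: [-0.3, 0.6, 0.3]
grip_width: 0.0852
finger_force: 0.0
```

>>> carry_out([
  [[1000,0,900,0,1]],
])

```text
time: 4.35
tcp_pos: [0.7172, 0.0241, 0.4354]
tool_rot: [0.039, 3.003, 0.064]
force: [0.5, 0.5, 0.7]
grip_width: 0.0853
finger_force: 0.0
```

>>> carry_out([
  [[60,0,40,0,1]],
])

```text
time: 4.47
tcp_pos: [0.7246, 0.0233, 0.4386]
tool_rot: [0.039, 2.968, 0.066]
force: [-0.3, -0.3, 0.6]
grip_width: 0.0851
finger_force: 0.0
```

>>> carry_out([
  [[60,0,0,0,1]],
])

```text
time: 4.6
tcp_pos: [0.7487, 0.0227, 0.4152]
tool_rot: [0.04, 2.94, 0.067]
force: [-0.7, -0.6, -1.0]
grip_width: 0.0856
finger_force: 0.0
```

```bash
python3 -c "
from h import *; st()"
```

```text
4.6 [-0.15   0.842  0.187  0.076  1.919 -1.661] [0.7487 0.0227 0.4152] w 0.0856 ff 0.0 F [-0.7 -0.6 -1. ]
z [ 0.199  0.042 -0.979] y [0.022 0.999 0.048]
```

>>> carry_out([
  [[60,0,50,0,1]],
])

```text
time: 4.72
tcp_pos: [0.7528, 0.0217, 0.4186]
tool_rot: [0.041, 2.917, 0.071]
force: [0.1, 0.3, -0.2]
grip_width: 0.0851
finger_force: 0.0
```

>>> carry_out([
  [[60,0,50,0,1]],
])

```text
time: 4.85
tcp_pos: [0.7553, 0.0213, 0.4329]
tool_rot: [0.041, 2.876, 0.071]
force: [-0.7, -0.3, -0.0]
grip_width: 0.0852
finger_force: 0.0
```

>>> carry_out([
  [[60,0,40,0,1]],
])

```text
time: 4.97
tcp_pos: [0.7629, 0.0209, 0.4371]
tool_rot: [0.041, 2.84, 0.072]
force: [0.6, -0.7, 0.5]
grip_width: 0.0852
finger_force: 0.0
```

>>> carry_out([
  [[60,0,40,0,1]],
])

```text
time: 5.1
tcp_pos: [0.7712, 0.0202, 0.4394]
tool_rot: [0.041, 2.807, 0.074]
force: [0.4, 0.1, -0.5]
grip_width: 0.0856
finger_force: 0.0
```

>>> carry_out([
  [[60,0,40,0,1]],
])

```text
time: 5.22
tcp_pos: [0.7793, 0.0197, 0.4424]
tool_rot: [0.042, 2.773, 0.076]
force: [-0.1, -0.3, 0.1]
grip_width: 0.0853
finger_force: 0.0
```

>>> carry_out([
  [[60,0,40,0,1]],
])

```text
time: 5.35
tcp_pos: [0.7874, 0.0193, 0.4458]
tool_rot: [0.042, 2.739, 0.077]
force: [-0.6, 0.2, -0.1]
grip_width: 0.0854
finger_force: 0.0
```

>>> carry_out([
  [[60,0,40,0,1]],
])

```text
time: 5.48
tcp_pos: [0.7954, 0.0189, 0.4496]
tool_rot: [0.043, 2.704, 0.079]
force: [-0.1, 0.2, 0.9]
grip_width: 0.0853
finger_force: 0.0
```

```bash
python3 -c "
from h import *; st()"
```

```text
5.475 [-0.161  0.819  0.187  0.117  1.708 -1.659] [0.7954 0.0189 0.4496] w 0.0853 ff 0.0 F [-0.1  0.2  0.9]
z [ 0.423  0.049 -0.905] y [0.018 0.998 0.062]
```

>>> carry_out([
  [[60,0,40,0,1]],
])

```text
time: 5.6
tcp_pos: [0.8035, 0.0185, 0.4535]
tool_rot: [0.043, 2.669, 0.08]
force: [0.4, -0.8, -0.0]
grip_width: 0.0853
finger_force: 0.0
```

>>> carry_out([
  [[60,0,40,0,1]],
])

```text
time: 5.72
tcp_pos: [0.8116, 0.0182, 0.4575]
tool_rot: [0.043, 2.633, 0.081]
force: [0.6, -0.8, 0.2]
grip_width: 0.0852
finger_force: 0.0
```

>>> carry_out([
  [[-60,0,10,-0.06,0],[-120,0,10,-0.12,0],[-180,-10,0,-0.12,0],[-240,-20,-30,-0.12,0],[-300,-20,-60,-0.12,0]],
])

```text
time: 6.35
tcp_pos: [0.5527, 0.0006, 0.4164]
tool_rot: [0.201, 2.623, 0.039]
force: [0.7, -0.6, 1.2]
grip_width: 0.0003
finger_force: 0.0
```

Run:
```python
from h import *
s,R=st()
ps=-.03; ex=np.array([np.cos(ps),np.sin(ps)]);ey=np.array([-ex[1],ex[0]]);O=np.array([.562,.098])
for n,x,y,z in(("above pad",.047,-.100,.185),("pad",.047,-.100,.155)):
    w=np.r_[O+x*ex+y*ey,z]; print(n,w,"shift mm",((w-s["tcp_pos"])*1000).round(1))
```

```text
6.35 [-0.268  0.028  1.447  0.131  1.171 -1.707] [0.5527 0.0006 0.4164] w 0.0003 ff 0.0 F [ 0.7 -0.6  1.2]
z [ 0.489 -0.009 -0.872] y [0.135 0.989 0.065]
above pad [ 0.6059793  -0.00336479  0.185     ] shift mm [  53.3   -3.9 -231.4]
pad [ 0.6059793  -0.00336479  0.155     ] shift mm [  53.3   -3.9 -261.4]
```

>>> carry_out([
  [[0,0,-50,0,0],[0,0,-100,0,0],[0,0,-150,0,0],[0,0,-150,0,0]],
])

```text
time: 6.85
tcp_pos: [0.5535, 0.0009, 0.2638]
tool_rot: [0.202, 2.631, 0.042]
force: [0.1, -0.7, 0.8]
grip_width: -0.0001
finger_force: 0.0
```

```bash
cat >> h.py <<'E'
ps=-.03; ex=np.array([np.cos(ps),np.sin(ps)]);ey=np.array([-ex[1],ex[0]]);O=np.array([.562,.098])
def cup(x,y,z): return np.r_[O+x*ex+y*ey,z]
def to(n,x,y,z):
    w=cup(x,y,z); print(n,((w-ctrl.state()["tcp_pos"])*1000).round(1))
E
python3 - <<'E'
from h import *
st(); to("above",.047,-.1,.185); to("pad",.047,-.1,.155)
im=imaging.grab_frame("side"); cv2.imwrite("pics/s1.png",cv2.resize(im[90:240,230:430,::-1],None,fx=3,fy=3))
E
```

```text
6.85 [-0.267  0.102  1.758  0.168  0.8   -1.772] [0.5535 0.0009 0.2638] w -0.0001 ff 0.0 F [ 0.1 -0.7  0.8]
z [ 0.482 -0.007 -0.876] y [0.136 0.988 0.066]
above [ 52.5  -4.2 -78.8]
pad [  52.5   -4.2 -108.8]
```

View pics/s1.png

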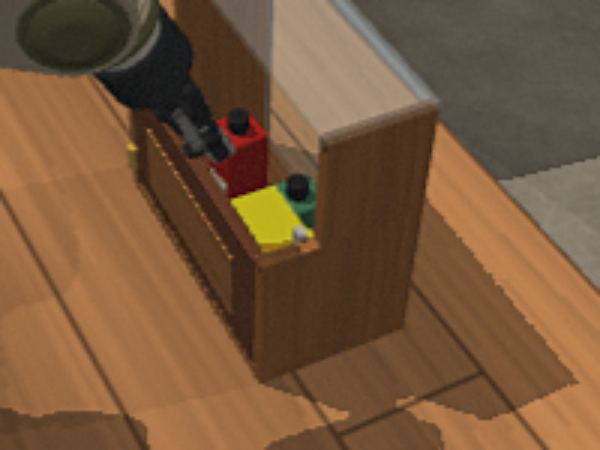

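The gripper tip is above the door at crop (222,155), clear of the top board. The pad is at (270,215) and the green cap at (298,187). Now I'll go over the pad.

>>> carry_out([
  [[25,-2,-30,0,0],[52,-4,-60,0,0],[52,-4,-80,0,0],[52,-4,-95,0,0],[52,-4,-105,0,0]],
])

```text
time: 7.52
tcp_pos: [0.6073, -0.0035, 0.1625]
tool_rot: [0.201, 2.624, 0.04]
force: [-0.8, 0.6, -0.3]
grip_width: -0.0001
finger_force: 0.0
```

>>> carry_out([
  [[0,0,-5,0,0],[0,0,-9,0,0],[0,0,-12,0,0]],
])

```text
time: 7.9
tcp_pos: [0.6072, -0.0035, 0.1503]
tool_rot: [0.201, 2.624, 0.04]
force: [0.2, 0.7, 4.1]
grip_width: -0.0
finger_force: 2.1
```

Run:
```python
from h import *
st(); to("pad",.047,-.1,.155)
```

```text
7.9 [-0.246  0.348  1.772  0.219  0.532 -1.825] [ 0.6072 -0.0035  0.1503] w -0.0 ff 2.14578535079454 F [0.2 0.7 4.1]
z [ 0.489 -0.009 -0.872] y [0.135 0.989 0.065]
pad [-1.2  0.1  4.7]
```

>>> carry_out([
  [[0,0,-4,0,0],[0,0,-6,0,0],[0,0,-6,0,0]],
])

```text
time: 8.28
tcp_pos: [0.6071, -0.0035, 0.1439]
tool_rot: [0.201, 2.625, 0.04]
force: [0.5, 0.1, 6.5]
grip_width: -0.0001
finger_force: 3.0
```

>>> carry_out([
  [[-8,0,0,0,0],[-18,0,0,0,0],[-28,0,0,0,0],[-38,0,0,0,0],[-48,0,0,0,0]],
])

```text
time: 8.9
tcp_pos: [0.5591, -0.0039, 0.1443]
tool_rot: [0.201, 2.623, 0.039]
force: [0.6, 0.5, 6.1]
grip_width: -0.0002
finger_force: 2.9
```

Run:
```python
from h import *
st()
im=imaging.grab_frame("top"); cv2.imwrite("pics/t2.png",cv2.resize(im[100:240,170:330,::-1],None,fx=4,fy=4))
```

```text
8.9 [-0.274  0.262  1.914  0.268  0.483 -1.899] [ 0.5591 -0.0039  0.1443] w -0.0002 ff 2.9426807748677675 F [0.6 0.5 6.1]
z [ 0.489 -0.01  -0.872] y [0.136 0.989 0.065]
```

View pics/t2.png

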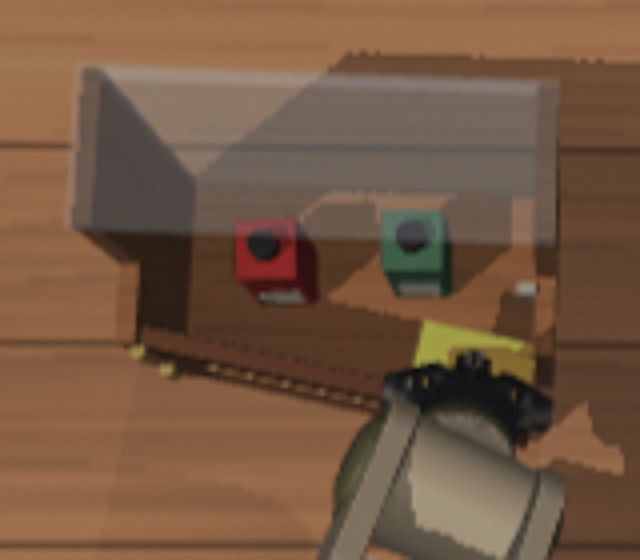

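The top view shows the door open about 0.2 rad, with the pad off the strike and both cans undisturbed. I'll keep swinging it along the arc.

>>> carry_out([
  [[-14,1,6,0,0],[-28,2,9,0,0],[-42,4,9,0,0],[-56,6,9,0,0],[-70,10,9,0,0]],
])

```text
time: 9.57
tcp_pos: [0.4877, 0.0068, 0.1523]
tool_rot: [0.202, 2.626, 0.04]
force: [1.7, 2.2, 2.7]
grip_width: 0.0001
finger_force: 1.8
```

>>> carry_out([
  [[-12,5,0,0,0],[-24,10,0,0,0],[-36,16,0,0,0],[-48,23,0,0,0],[-60,31,0,0,0]],
])

```text
time: 10.2
tcp_pos: [0.4278, 0.038, 0.1523]
tool_rot: [0.201, 2.626, 0.04]
force: [0.1, -2.3, 3.3]
grip_width: -0.0002
finger_force: 1.8
```

Run:
```python
from h import *
st()
im=imaging.grab_frame("top"); cv2.imwrite("pics/t3.png",cv2.resize(im[100:260,170:330,::-1],None,fx=3,fy=3))
```

```text
10.2 [-0.258 -0.036  2.233  0.262  0.462 -1.881] [0.4278 0.038  0.1523] w -0.0002 ff 1.8256719611508743 F [ 0.1 -2.3  3.3]
z [ 0.486 -0.009 -0.874] y [0.135 0.989 0.065]
```

View pics/t3.png

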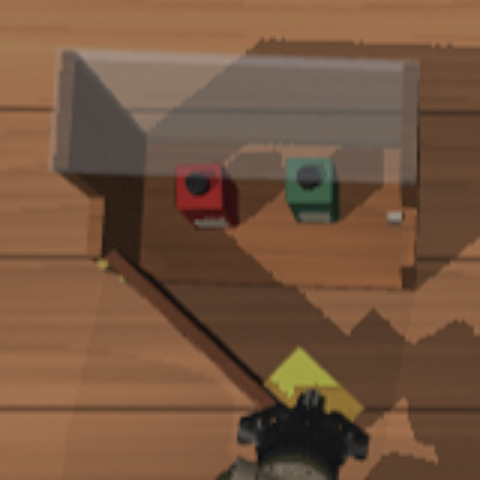

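The door is at about 0.75 rad, with the finger still inside the panel at crop (310,400). I'll keep pushing, mostly in +y.

>>> carry_out([
  [[-12,8,0,0,0],[-24,17,0,0,0],[-36,27,0,0,0],[-47,39,0,0,0],[-55,51,0,0,0]],
])

```text
time: 10.88
tcp_pos: [0.3726, 0.0891, 0.1522]
tool_rot: [0.201, 2.627, 0.04]
force: [-1.7, -2.1, 4.6]
grip_width: 0.0002
finger_force: 1.8
```

>>> carry_out([
  [[-4,12,0,0,0],[-8,25,0,0,0],[-10,38,0,0,0],[-10,52,0,0,0],[-10,66,0,0,0]],
])

```text
time: 11.5
tcp_pos: [0.3625, 0.155, 0.1519]
tool_rot: [0.201, 2.628, 0.039]
force: [-2.4, -2.7, 3.8]
grip_width: -0.0003
finger_force: 2.5
```

>>> carry_out([
  [[0,8,0,0,0],[0,-6,10,0,0],[0,-16,40,0,0],[20,-20,90,0.06,1],[40,-20,130,0.12,1]],
])

```text
time: 12.12
tcp_pos: [0.4031, 0.1347, 0.2837]
tool_rot: [0.041, 2.636, 0.082]
force: [-0.2, -0.1, 1.0]
grip_width: 0.0353
finger_force: 0.0
```

Run:
```python
from h import *
st()
im=imaging.grab_frame("top"); cv2.imwrite("pics/t4.png",cv2.resize(im[100:280,150:350,::-1],None,fx=3,fy=3)); np.save("pics/t4.npy",im)
```

```text
12.125 [ 0.019 -0.226  2.01   0.055  0.852 -1.546] [0.4031 0.1347 0.2837] w 0.0353 ff 0.0 F [-0.2 -0.1  1. ]
z [ 0.484  0.051 -0.874] y [0.014 0.998 0.066]
```

View pics/t4.png

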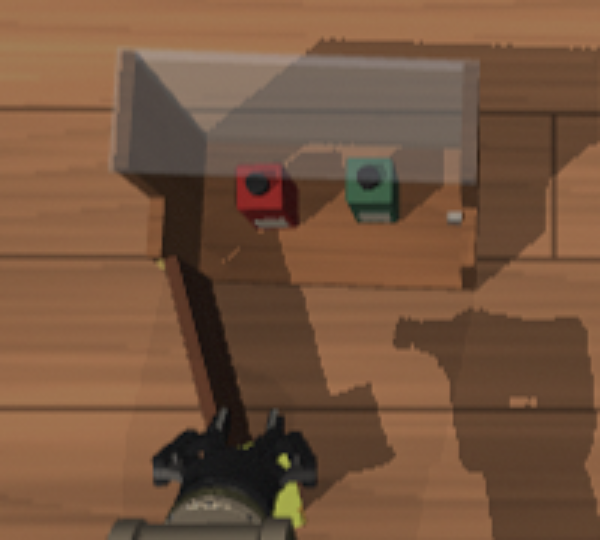

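The door is open about 1.25 rad, with both cans unmoved (green cap at crop (370,177)). I'll approach the green can along the tool axis with the fingers open.

>>> carry_out([
  [[45,-25,0,0,1],[90,-50,-10,0,1],[140,-75,-35,0,1],[191,-96,-66,0,1],[191,-96,-66,0,1]],
])

```text
time: 12.8
tcp_pos: [0.5945, 0.0378, 0.2107]
tool_rot: [0.047, 2.645, 0.083]
force: [-0.3, -0.3, 1.4]
grip_width: 0.0855
finger_force: 0.0
```

Run:
```python
from h import *
s,R=st()
print((np.array([.667,.046,.087])-s["tcp_pos"])*1000)
im=imaging.grab_frame("wrist"); cv2.imwrite("pics/w5.png",im[:,:,::-1])
m=imaging.camera_model("wrist"); H=m["hand_eye"]
# project expected can-body top corners and cap centre
def pw(X):
    t=R.T@(X-s["tcp_pos"]); c=H[:3,:3].T@(t-H[:3,3]); p=m["camera_matrix"]@c; return (p[:2]/p[2]).round(1)
C=np.array([.6577,.0447])
print("cap top",pw(np.r_[C,.145]))
for a,b in((-1,-1),(-1,1),(1,1),(1,-1)): print(a,b,pw(np.r_[C+.025*(a*ex+b*ey),.127]))
```

```text
12.8 [-0.195  0.25   1.723  0.222  0.701 -1.866] [0.5945 0.0378 0.2107] w 0.0855 ff 0.0 F [-0.3 -0.3  1.4]
z [ 0.476  0.05  -0.878] y [0.019 0.998 0.067]
[  72.50946468    8.21505356 -123.66435606]
cap top [324.1 231.6]
-1 -1 [292.9 197. ]
-1 1 [352.9 194.6]
1 1 [348.  231.7]
1 -1 [295.7 234.1]
```

View pics/w5.png

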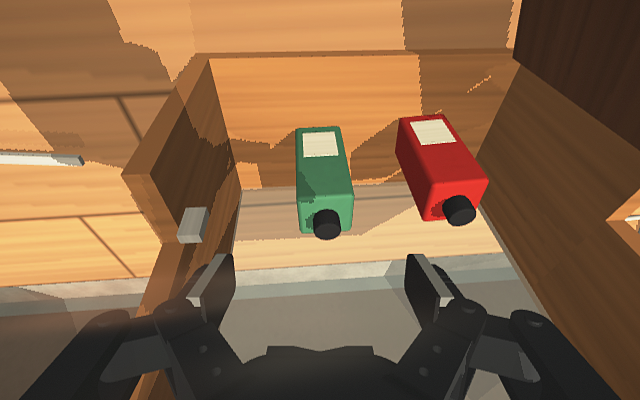

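The wrist view shows the can between the fingers, with its cap at (326,225) close to the predicted (324,232). The red can is clear at (445,180). Going in.

>>> carry_out([
  [[18,2,-31,0,1],[36,4,-62,0,1],[54,6,-93,0,1],[72,8,-124,0,1],[72,8,-124,0,1]],
])

```text
time: 13.48
tcp_pos: [0.6653, 0.0478, 0.0913]
tool_rot: [0.042, 2.639, 0.082]
force: [0.1, 0.2, 0.3]
grip_width: 0.0855
finger_force: 0.0
```

>>> carry_out([
  [[0,0,0,0,0.5],[0,0,0,0,0.4],[0,0,0,0,0.3],[0,0,0,0,0.2],[0,0,0,0,0.2]],
], squeeze=35)

```text
time: 14.1
tcp_pos: [0.6672, 0.0465, 0.0949]
tool_rot: [0.043, 2.632, 0.08]
force: [-4.7, -0.3, 7.0]
grip_width: 0.0502
finger_force: 35.7
```

Run:
```python
from h import *
st()
```

```text
14.1 [-0.153  0.545  1.635  0.27   0.479 -1.9  ] [0.6672 0.0465 0.0949] w 0.0502 ff 35.662199620564934 F [-4.7 -0.3  7. ]
z [ 0.487  0.049 -0.872] y [0.016 0.998 0.065]
```

Gripped at 50 mm. I'll lift clear of the floor and bring it straight out.

>>> carry_out([
  [[0,0,10,0,0.2],[-10,0,22,0,0.2],[-40,0,28,0,0.2],[-80,0,30,0,0.2],[-120,-2,30,0,0.2]],
])

```text
time: 14.72
tcp_pos: [0.5448, 0.0448, 0.1231]
tool_rot: [0.043, 2.635, 0.081]
force: [0.0, -0.2, -2.4]
grip_width: 0.0499
finger_force: 36.9
```

>>> carry_out([
  [[-40,-8,0,0,0.2],[-70,-30,5,0,0.2],[-95,-65,10,0,0.2],[-110,-105,15,0,0.2],[-115,-150,15,0,0.2]],
])

```text
time: 15.35
tcp_pos: [0.4306, -0.1061, 0.1386]
tool_rot: [0.042, 2.633, 0.079]
force: [0.3, -0.5, -1.7]
grip_width: 0.0501
finger_force: 36.8
```

>>> carry_out([
  [[0,-45,0,0,0.2],[0,-90,0,0,0.2],[0,-135,0,0,0.2],[0,-175,0,0,0.2],[0,-195,0,0,0.2]],
])

```text
time: 15.98
tcp_pos: [0.4459, -0.2969, 0.1507]
tool_rot: [0.072, 2.663, 0.075]
force: [0.7, 0.8, -2.6]
grip_width: 0.0503
finger_force: 37.0
```

Run:
```python
from h import *
s,R=st()
for n in("side","top"):
    im=imaging.grab_frame(n); cv2.imwrite(f"pics/{n}6.png",im[:,:,::-1])
a=cv2.imread("pics/side6.png")[190:400,220:460]; b=cv2.imread("pics/top6.png")[150:290,310:470]
a=cv2.resize(a,None,fx=2,fy=2); b=cv2.resize(b,None,fx=2,fy=2)
c=np.zeros((420,800,3),np.uint8); c[:420,:480]=a; c[:280,480:800]=b; cv2.imwrite("pics/c6.png",c)
```

```text
15.975 [-1.014  0.277  1.86   0.574  0.861 -2.88 ] [ 0.4459 -0.2969  0.1507] w 0.0503 ff 36.989967558765784 F [ 0.7  0.8 -2.6]
z [ 0.46   0.041 -0.887] y [0.038 0.997 0.065]
```

View pics/c6.png

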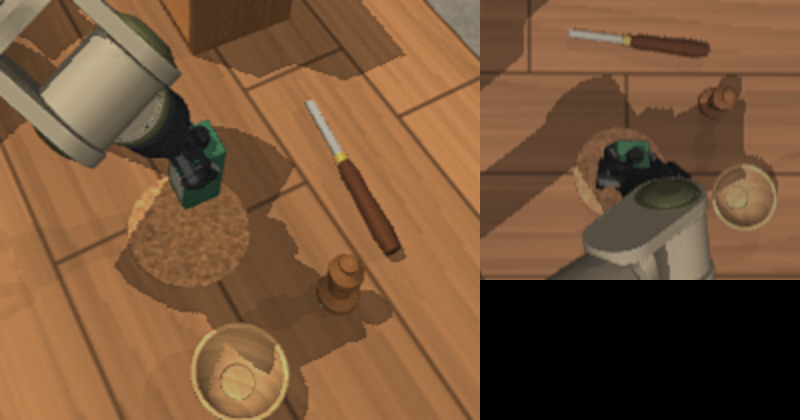

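The side view shows the can held upright over the far part of the mat (crop (200,175), mat middle (190,232)), and the bystanders are clear. Joint 6 is at its limit, so I'll turn the tool radially before lowering.

>>> carry_out([
  [[0,0,5,-0.15,0.2],[0,0,5,-0.3,0.2],[0,0,5,-0.45,0.2],[0,0,5,-0.6,0.2],[0,0,5,-0.6,0.2]],
])

```text
time: 16.7
tcp_pos: [0.4462, -0.2934, 0.155]
tool_rot: [0.851, 2.529, -0.116]
force: [0.0, -0.9, -1.6]
grip_width: 0.0502
finger_force: 37.0
```

```bash
cat > c.py <<'E'
from h import *
s,R=st()
Rg=Ro.from_rotvec([.043,2.632,.080]).as_matrix()
off=Rg.T@(np.array([.6577,.0447,.015])-[.6672,.0465,.0949]); up=Rg.T@[0,0,1]
b=s["tcp_pos"]+R@off; u=R@up
print("can base",b.round(4),"up",u.round(3),"to mat",((np.array([.4195,-.3145,.005])-b)*1000).round(1))
E
python3 c.py
python3 - <<'E'
from h import *
for n,lo in(("side",0),("top",0)):
    im=cv2.imread(f"pics/{n}0.png"); hsv=cv2.cvtColor(im,cv2.COLOR_BGR2HSV)
    x0,y0,x1,y1=(275,268,353,340) if n=="side" else (350,207,410,266)
    g=cv2.Laplacian(cv2.cvtColor(im,cv2.COLOR_BGR2GRAY),cv2.CV_32F); m=np.zeros(g.shape,np.uint8)
    t=cv2.blur(np.abs(g),(5,5)); m[y0:y1,x0:x1]=(t[y0:y1,x0:x1]>8)*255
    m=cv2.morphologyEx(m,cv2.MORPH_OPEN,np.ones((9,9),np.uint8)); c=max(cv2.findContours(m,0,2)[0],key=cv2.contourArea)
    e=cv2.minEnclosingCircle(c); r=cv2.boundingRect(c); print(n,r,onplane(n,(r[0]+r[2]/2,r[1]+r[3]/2),.004))
E
```

```text
16.7 [-0.887  0.203  1.945  0.326  0.569 -2.046] [ 0.4462 -0.2934  0.155 ] w 0.0502 ff 37.03070175281027 F [ 0.  -0.9 -1.6]
z [ 0.404 -0.222 -0.887] y [0.59  0.805 0.067]
can base [ 0.4353 -0.2877  0.0755] up [ 0.025 -0.021  0.999] to mat [-15.8 -26.8 -70.5]
side (286, 274, 61, 62) [ 0.42592714 -0.31869735  0.004     ]Traceback (most recent call last):
  File "<stdin>", line 7, in <module>
ValueError: max() iterable argument is empty
```

>>> carry_out([
  [[-8,-14,-15,0,0.2],[-16,-27,-30,0,0.2],[-16,-27,-45,0,0.2],[-16,-27,-57,0,0.2],[-16,-27,-63,0,0.2]],
])

```text
time: 17.32
tcp_pos: [0.4303, -0.3217, 0.0911]
tool_rot: [0.854, 2.528, -0.116]
force: [-0.0, 0.3, -2.7]
grip_width: 0.0502
finger_force: 37.0
```

>>> carry_out([
  [[0,0,-2,0,0.2],[0,0,-4,0,0.2],[0,0,-4,0,0.2]],
])

```text
time: 17.7
tcp_pos: [0.4303, -0.3223, 0.088]
tool_rot: [0.855, 2.527, -0.117]
force: [0.2, -0.7, -1.4]
grip_width: 0.0498
finger_force: 37.0
```

```bash
python3 c.py
```

```text
17.7 [-0.96   0.332  1.997  0.513  0.424 -2.308] [ 0.4303 -0.3223  0.088 ] w 0.0498 ff 37.045176874134995 F [ 0.2 -0.7 -1.4]
z [ 0.403 -0.224 -0.887] y [0.593 0.802 0.067]
can base [ 0.4196 -0.3166  0.0084] up [ 0.025 -0.021  0.999] to mat [-0.1  2.1 -3.4]
```

Beginning to touch. I'll lower a little more until the weight is carried.

>>> carry_out([
  [[0,0,-1,0,0.2],[0,0,-2,0,0.2],[0,0,-2,0,0.2]],
])

```text
time: 18.08
tcp_pos: [0.4302, -0.3223, 0.0858]
tool_rot: [0.855, 2.527, -0.117]
force: [-0.1, -1.2, -1.9]
grip_width: 0.05
finger_force: 37.0
```

>>> carry_out([
  [[0,0,-1,0,0.2],[0,0,-1.5,0,0.2],[0,0,-1.5,0,0.2]],
])

```text
time: 18.45
tcp_pos: [0.4303, -0.3224, 0.0844]
tool_rot: [0.855, 2.527, -0.117]
force: [-0.1, -0.7, -1.5]
grip_width: 0.0498
finger_force: 37.3
```

>>> carry_out([
  [[0,0,-1,0,0.2],[0,0,-1,0,0.2]],
])

```text
time: 18.7
tcp_pos: [0.4306, -0.3227, 0.0843]
tool_rot: [0.855, 2.525, -0.118]
force: [-2.4, 3.2, 8.6]
grip_width: 0.05
finger_force: 38.9
```

>>> carry_out([
  [[0,0,-1,0,0.2],[0,0,-1,0,0.2]],
])

```text
time: 18.95
tcp_pos: [0.4309, -0.3234, 0.0842]
tool_rot: [0.854, 2.523, -0.121]
force: [-5.9, 4.4, 15.7]
grip_width: 0.0499
finger_force: 35.9
```

>>> carry_out([
  [[0,0,-1,0,0.2],[0,0,-1,0,0.2]],
])

```text
time: 19.2
tcp_pos: [0.4313, -0.3242, 0.0841]
tool_rot: [0.853, 2.521, -0.123]
force: [-6.0, 4.6, 20.1]
grip_width: 0.0503
finger_force: 32.3
```

Contact. I'll relax 2 mm, open, and back out along the tool axis.

>>> carry_out([
  [[0,0,2,0,0.6],[0,0,2,0,0.7],[0,0,2,0,0.85],[0,0,2,0,1],[0,0,2,0,1]],
])

```text
time: 19.82
tcp_pos: [0.4302, -0.3223, 0.0832]
tool_rot: [0.856, 2.527, -0.117]
force: [-1.1, -0.2, 0.9]
grip_width: 0.0855
finger_force: 0.0
```

>>> carry_out([
  [[-8,4,20,0,1],[-20,11,46,0,1],[-40,22,90,0,1],[-60,33,134,0,1],[-80,44,178,0,1]],
])

```text
time: 20.45
tcp_pos: [0.3495, -0.2777, 0.2627]
tool_rot: [0.855, 2.527, -0.118]
force: [-0.3, -1.0, 0.4]
grip_width: 0.0855
finger_force: 0.0
```

Run:
```python
from h import *
st()
for n in("side","top"):
    im=imaging.grab_frame(n); cv2.imwrite(f"pics/{n}7.png",im[:,:,::-1])
a=cv2.imread("pics/side7.png")[60:400,220:460]; b=cv2.imread("pics/top7.png")[100:280,150:470]
c=np.zeros((510,800,3),np.uint8); c[:,:360]=cv2.resize(a,(360,510)); c[:248,360:]=cv2.resize(b,(440,248)); cv2.imwrite("pics/c7.png",c)
```

```text
20.45 [-1.089 -0.142  1.99   0.327  0.909 -2.158] [ 0.3495 -0.2777  0.2627] w 0.0855 ff 0.0 F [-0.3 -1.   0.4]
z [ 0.403 -0.224 -0.887] y [0.593 0.802 0.067]
```

View pics/c7.png

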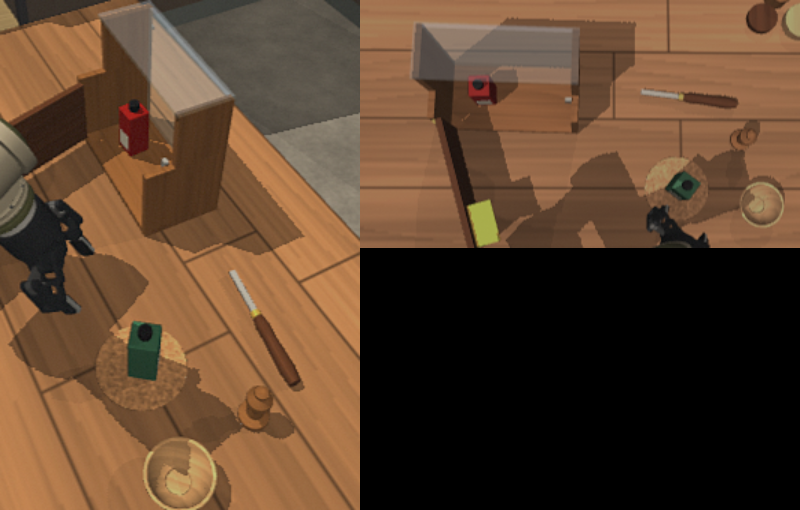

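The can stands upright at the middle of the mat (crop base about (143,365), mat middle (142,367)). The door is wide open, the red can and bystanders are in place, and the gripper is clear.

```bash
python3 -c "
from workcell import ctrl
print(ctrl.job_done())"
```

```text
the job is handed in; nothing more can be done
None
```

The job is handed in at about 20 s of the 69 s allowed; no verdict came back. The last pictures show the green can upright on the middle of the cork mat, the door wide open at about 1.25 rad, and the red can and the bystanders in place.

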